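# Shut and bolt the module test fixture

## Robot

A 7-joint arm with a two-finger parallel gripper is mounted at the origin on a cart in front of the work surface, level with it; the furniture and walls round the work are solid. World frame = base frame: x ahead of the robot, y to its left, z up, the work surface at z = 0. Lengths are in mm, angles in rad, forces in N, time in s.
With the tool pointing down it reaches from about 425 to 950 mm from the base axis. Payload 4.7 kg.
Tool frame: the origin (TCP) lies between the finger pads; the fingertips stand 8 mm ahead of it and the grasp point (between the pads) lies 11 mm behind it; z points along the fingers, y is the line along which they close (so a half turn about z gives the same grasp; the last joint's range is limited). The gripper opens to 85 mm and grips with 20 to 120 N. Pads are 22 mm wide; open, the fingers measure 114 mm over their backs; the gripper's body (76 mm by 85 mm) begins 54 mm behind the grasp point. The pads swing forward as they close: fully open they stand 13 mm farther back than shut.
Start: joints at [-1.143, 0.469, -0.049, 1.532, 0.024, 1.141, -0.082], TCP at [297.692, 605.827, 239.335] pointing down, gripper open.
Joint ranges: [-2.59, 2.59], [-0.33, 1.99], [-1.39, 1.29], [0.1, 2.45], [-1.04, 4.18], [0.21, 1.99], [-2.66, 2.66]. Speed limits (rad/s): [2.57, 2.57, 3.14, 3.14, 3.14, 3.14, 3.14].

## Interface

Orientations are given as a 3x3 rotation matrix whose columns are the frame's x, y, z axes.
In Python, from rig import arm gives the robot as it stands. The module is installed in compiled form; this text tells all that it offers.
- The arm moves only by the tool send_rows, never from a script. Its argument "deltas" is a list of rows, each an object with "xyz": the shift along the tool's x, y, z in m, a list of three; "delta_rot": the turn, a rotation vector about the tool's x, y, z in rad, a list of three; "fingers": the closure, from 0 (fully open) to 1 (shut). In form: [{"xyz": [dx, dy, dz], "delta_rot": [ax, ay, az], "fingers": fingers}, ...]. A call has 1 to 5 rows; each row shifts and turns the commanded pose from where the row before left it, along the tool's axes as they then stand; what a row does not reach is not made up. A row lasts 1/12 s, in which the tool goes at most 41.7 mm and 7.16 degrees, less where a joint would pass 70% of its speed; a pose out of reach is approached as far as the arm can. A call is refused whole if a number of a shift passes 0.0417 or a number of a turn 0.125, either way. A call with a gripper value outside its range is refused whole. The fingers move at their own pace and stop on an object; "grip_force" is the grip in N (left out, the last holds). Time passes only in rows, so rows that do not move let the fingers close. It gives the time, the measured TCP pose, the force, the opening and the grip force at its end, in the units of the state.
- arm.get_obs(): the state, without advancing time (a new reading comes with each control period).
- arm.get_image(name): name is "scene" or "top" or "wrist"; returns a dict with "img" (400x640x3 uint8, red, green, blue), "intrinsics" (3x3 intrinsics, pixels), "rvec" (rotation vector, rad) and "tvec" (3), from world to camera coordinates, as OpenCV has them. Camera axes: x right, y down, z forward; pixel columns grow to the right and rows downward; lengths in mm; the calibration is good to about 2 mm. The wrist camera is an equidistant fisheye: a pixel r from the principal point sees the ray r / f radians off the axis. A picture is of the moment at which its call begins. There is no depth.
- arm.hand_in(): hands the job in; it is judged then, once.
The state is a dict: "time": time; "q": joint angles; "dq": joint speeds; "effort": joint torques, N m; "position": TCP position; "eef_rot": TCP orientation; "wrist_force": force on the tool from outside, world axes, zero at the start; "moment": the same for the moment, N m; "width": finger opening in mm; "finger_force": force on a finger pad.
Only numpy, scipy, OpenCV 4.12 (cv2) and the standard library are available. Lean on these libraries where they do the work, as an engineer would, in place of code of your own. Each camera call takes 0.05 s, during which the arm holds its last target. There are 200 camera calls.

## Task

Close the test fixture for its powered test: push the raised lid all the way down with a fingertip. Then press the red spring catch down with one fingertip and keep it down while the other fingertip pushes the bolt, by its upright black post, fully home through the eye on the lid; only then let go, so that the catch springs back up and locks the bolt. Push and press only: do not raise the lid further or force anything, pick nothing up, and leave the module in its nest and the other things on the bench where they are.

Things in the scene. Friction and masses are not known exactly. Their poses are not given: they have to be found in the camera images.
- fixture: test fixture fixed to the bench: base plate 214 x 220 x 12 mm, blue-walled chamber on its far part, bolt and catch on its near part. Origin on the bench below the bolt's axis, midway between the plate's sides; own +y: the way the bolt goes home, +x: to the lid's hinge, z up. Plate: own x -72 to 142 mm. Dark steel guides over the bolt, tops 43 mm above the bench, at own y -59, 47.5 and 99 mm
- lid (a joint): lid, 88 x 182 x 6 mm aluminium frame with a clear window: angle in rad, 0 = shut (top 50 mm above the bench), grows as its front edge rises. Starts 0.5 to 0.75 open, stays where it is left; 1 to 2 N at the pad pushes it down. A steel strap runs 41 mm forward of its front edge at fixture y 77.5 mm and ends in a hanging eye (hole 18 x 17 mm) that the bolt passes when the lid is shut
- lid_pad (a point): top centre of the black rubber hand pad (18 x 56 mm) on the front bar of the lid, where to push it; moves with the lid: 80 mm from the hinge line and, shut, 52 mm above the bench
- lid_hinge (a point): middle of the lid's hinge line, which runs along the fixture's y axis; 47 mm above the bench, at own x +134 mm of the fixture
- bolt (a joint): square steel bolt, 12 x 12 x 163 mm, top 36 mm above the bench: travel in m along the fixture's +y, 0 = drawn back, 0.034 = fully home at its stop. Slides stiffly (about 2 N), stays where it is left. At both ends the catch's tooth locks it in a notch (2.5 mm of play) unless the catch is down
- bolt_post (a point): top centre of the bolt's upright black finger post, 14 mm in diameter, its top 88 mm above the bench, bare from 52 mm up; moves with the bolt; drawn back it is at fixture y -30 mm, x 0. Push it towards the fixture's +y. It stands 48 mm farther (fixture +x) than the middle of the catch's paddle
- catch (a joint): spring catch: angle in rad, 0 = up (tooth in a notch), 0.36 = fully down at its stop; the bolt is free from about 0.25. The paddle goes down about 9 mm, 2 N at first, 6 to 8 N at the bottom. Let go, it springs up if a notch is under the tooth (bolt within 2.5 mm of an end); else the tooth rests on the bolt and the paddle stays down
- catch_pad (a point): top middle of the catch's red ribbed paddle, 28 mm (fixture x) by 62 mm (fixture y), 65 mm above the bench when up, front edge slightly higher. A fingertip may slide along it while holding it down. The drawn-back post stands 48 mm in fixture +x and 1 mm in +y from here. With the paddle down, a fingertip on it is some 56 mm above the bench: another level with it clears the bolt and guides
- module: black ring module, 36 mm across and 22 mm high, loose in the white nest in the chamber under the lid; origin at the centre of its underside. Not to be moved
- label_box: white carton 60 x 100 x 46 mm, loose on the bench, left of the fixture; origin at the centre of its underside
- glue_bottle: small white bottle with a blue nozzle, 107 mm high, loose on the bench, behind on the right; origin at the centre of its underside
- tape_roll: roll of dark tape, 52 mm across, 19 mm high, loose, right; origin at the centre of its underside
- spare_module_1: spare black ring module, 36 mm across, 22 mm high, loose on the bench, left; origin at the centre of its underside
- spare_module_2: spare black and red ring module, 36 mm across, 22 mm high, loose on the bench, left; origin at the centre of its underside
- driver: red-handled hex driver, 159 mm long, loose, left; origin under its middle

How it is judged:
By the outcome, as a careful person would: the job done as asked, in the order asked, and still so for the second after the job is handed in, with the robot touching nothing.
It also fails if it takes over 48 s, if anything falls off the work surface, if the arm or the gripper's body presses on something with over 40 N, if the wrist force passes 120 N, or if a joint passes its speed limit or range.

## Working session

There is one attempt and no reset: what is moved stays moved. The work goes in short steps, Python scripts to look and compute and a tool call to move; the robot and the scene stay as the last step left them, time stands still between calls to the robot, and variables do not carry over. Pictures are saved under pics/ and viewed, at most 10 in all, crops included, and the job is handed in when it is done.

Besides the shell and the picture viewer there is one more tool, called after "Call:" as name(argument=value, ...) on one line, values as JSON. send_rows: Moves the arm, as the interface text tells. Its arguments: {"type":"object","properties":{"deltas":{"type":"array"},"grip_force":{"type":"number"}},"required":["deltas"]}

```bash
mkdir -p pics
cat > h.py <<'E'
import numpy as np, cv2
from rig import arm
def snap(n,f):
    d=arm.get_image(n); cv2.imwrite(f'pics/{f}.png',d['img'][:,:,::-1]); np.savez(f'pics/{f}.npz',K=d['intrinsics'],r=d['rvec'],t=d['tvec']); return d
def ray(f,uv,fish=False):
    d=np.load(f'pics/{f}.npz'); K=d['K'];R=cv2.Rodrigues(d['r'].astype(float))[0];t=d['t'].reshape(3)
    x=(uv[0]-K[0,2])/K[0,0];y=(uv[1]-K[1,2])/K[1,1]
    if fish:
        a=np.hypot(x,y); v=np.array([x/a*np.sin(a),y/a*np.sin(a),np.cos(a)])
    else: v=np.array([x,y,1.])
    v=R.T@v; return -R.T@t, v/np.linalg.norm(v)
def tri(*obs):
    A=np.zeros((3,3));b=np.zeros(3);rs=[ray(*o) for o in obs]
    for c,v in rs:
        P=np.eye(3)-np.outer(v,v);A+=P;b+=P@c
    p=np.linalg.solve(A,b); return p,[round(float(np.linalg.norm((np.eye(3)-np.outer(v,v))@(p-c))),1) for c,v in rs]
def onz(f,uv,z,fish=False):
    c,v=ray(f,uv,fish); return c+v*(z-c[2])/v[2]
E
python3 - <<'E'
from h import *
for n in('scene','top'):
    d=snap(n,n+'0'); print(d['intrinsics'].tolist(),d['rvec'],d['tvec'])
    i=cv2.imread(f'pics/{n}0.png'); cv2.imwrite(f'pics/{n}0b.png',cv2.resize(i,(800,500),interpolation=2))
o=arm.get_obs(); print(o)
E
```

```text
[[418.3618430791464, 0.0, 324.63266869885103], [0.0, 418.3618430791464, 200.225723990933], [0.0, 0.0, 1.0]] [ 1.02025213 -2.05225019  1.2943636 ] [374.56641775 225.15324454 595.70757222]
[[377.53162577178426, 0.0, 319.2953619577394], [0.0, 377.53162577178426, 198.908536803273], [0.0, 0.0, 1.0]] [ 2.12378637 -2.12185258  0.21387696] [ 62.83434627 528.25307668 996.80800191]
{'time': 0.1, 'q': array([-1.14291743,  0.46937169, -0.04858479,  1.53354626,  0.02408546,
        1.14101839, -0.08228858]), 'dq': array([ 1.03542988e-03, -1.52180202e-03,  1.17397160e-03, -3.69971189e-03,
       -3.66372223e-04, -8.59369790e-04, -2.86353358e-05]), 'effort': array([ 6.60355308e-04, -5.11513925e+01, -4.72653459e-02, -2.38391215e+01,
        1.07829054e-02,  4.35706475e-03,  8.15524714e-06]), 'position': array([297.48229106, 605.35177095, 238.37090981]), 'eef_rot': array([[-8.97488753e-01,  4.41036743e-01, -7.28293442e-04],
       [ 4.41037341e-01,  8.97487326e-01, -1.60094831e-03],
       [-5.24428924e-05, -1.75803770e-03, -9.99998453e-01]]), 'wrist_force': array([ 0.2732661 , -0.42548662,  1.03007835]), 'moment': array([-0.03469787, -0.01587749, -0.05004882]), 'finger_force': 0.0, 'width': 85.41744703455166}
```

View pics/scene0b.png

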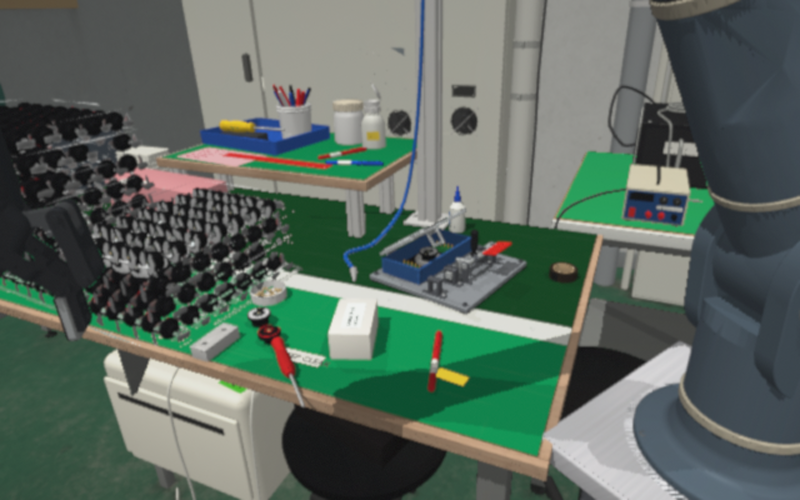

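View pics/top0b.png

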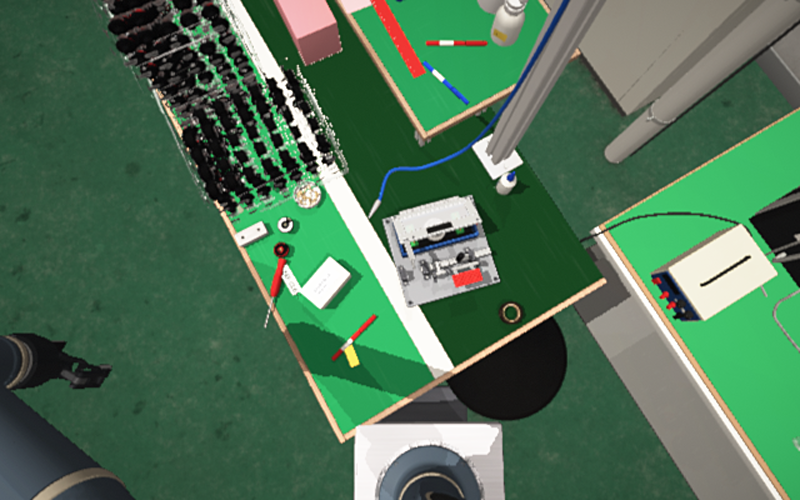

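The scene picture shows the fixture at about (450,265), lid raised, red paddle at (497,247). In the top picture it is at (440,250), with the paddle at (467,277). I'll enlarge both.

Run:
```python
from h import *
i=cv2.imread('pics/scene0.png')[150:250,290:430]; a=cv2.resize(i,None,fx=5.7,fy=5.7,interpolation=2)[:560,:798]
cv2.imwrite('pics/sc.png',a)
i=cv2.imread('pics/top0.png')[150:250,300:410]; cv2.imwrite('pics/tc.png',cv2.resize(i,None,fx=6,fy=6,interpolation=2))
print(onz('top0',(440/1.25,250/1.25),40))
```

```text
[527.40321882 -28.53165707  40.        ]
```

View pics/sc.png

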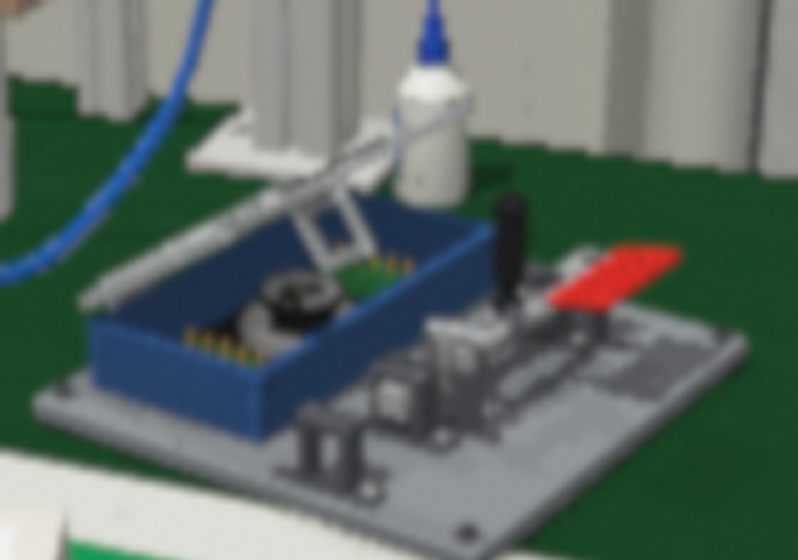

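View pics/tc.png

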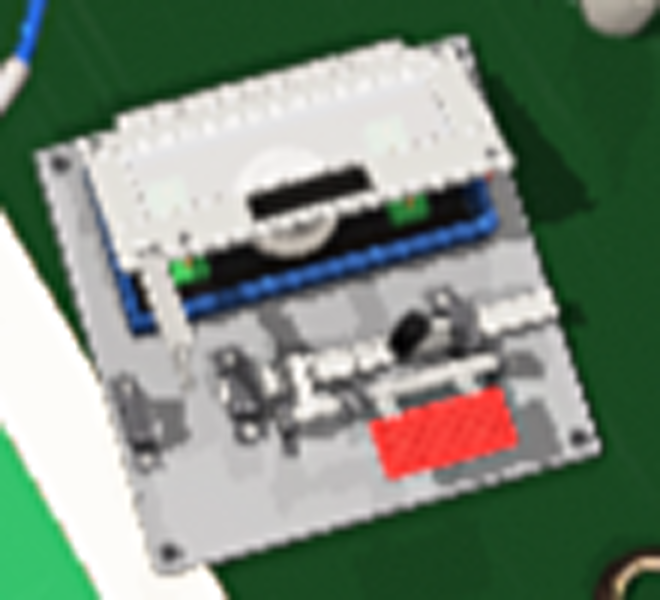

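Scene crop: post top at (510,200), red paddle (550–680, 245–310), lid raised with eye hanging. Top crop: plate corners (38,152), (467,38), (602,450), (165,572); post top (412,328); paddle corners (370,420), (505,387), (520,445), (388,480); hand pad centre (310,193).

```bash
cat >> h.py <<'E'
T=lambda u,v:(300+u/6,150+v/6)
S=lambda u,v:(290+u/5.7,150+v/5.7)
E
python3 - <<'E'
from h import *
own=np.array([[142,110],[142,-110],[-72,-110],[-72,110]],float)
w=np.array([onz('top0',T(*p),12)[:2] for p in[(38,152),(467,38),(602,450),(165,572)]])
print(w.round(1), np.linalg.norm(w-np.roll(w,1,0),axis=1))
oc=own-own.mean(0);wc=w-w.mean(0)
th=np.arctan2((oc[:,0]*wc[:,1]-oc[:,1]*wc[:,0]).sum(),(oc*wc).sum())
R=np.array([[np.cos(th),-np.sin(th)],[np.sin(th),np.cos(th)]]);o=w.mean(0)-R@own.mean(0)
print('th',th,'o',o,'res',w-(own@R.T+o))
for n,a,b in[('post',(412,328),(511,200)),('pad_c',(445,433),(617,275)),('padLid',(310,193),None)]:
    if b:
        p,e=tri(('top0',T(*a)),('scene0',S(*b)));print(n,p.round(1),e,'own',(R.T@(p[:2]-o)).round(1))
print('post z88',R.T@(onz('top0',T(412,323),88)[:2]-o))
# lid angle: pad
c,v=ray('top0',T(310,193))
for a in np.arange(.4,.86,.05):
    # point at r=80,5 above hinge plane
    z=47+80*np.sin(a)+5*np.cos(a); x=134-80*np.cos(a)+5*np.sin(a)
    q=c+v*(z-c[2])/v[2]; print(round(a,2),x.round(1),z.round(1),(R.T@(q[:2]-o)).round(1))
E
```

```text
[[ 605.9  100.9]
 [ 664.1 -109.6]
 [ 460.5 -167.7]
 [ 402.8   39.9]] [212.03055356 218.39001769 211.72020084 215.51508432]
th 0.2775195840664695 o [499.67263573 -43.72763116] res [[-0.23124328 -0.11329104]
 [-2.23980458  0.99487326]
 [-0.0230159   1.53452082]
 [ 2.49406376 -2.41610303]]
post [506.5 -68.4  84.7] [0.5, 0.5] own [ -0.2 -25.6]
pad_c [462.2 -85.4  61.9] [0.4, 0.4] own [-47.5 -29.8]
post z88 [  1.03603784 -25.88680745]
0.4 62.3 82.8 [71.5 -0.2]
0.45 64.1 86.3 [70.7  0.3]
0.5 66.2 89.7 [70.   0.9]
0.55 68.4 93.1 [69.3  1.4]
0.6 70.8 96.3 [68.7  1.9]
0.65 73.3 99.4 [68.   2.4]
0.7 76.0 102.4 [67.4  2.9]
0.75 78.9 105.2 [66.8  3.3]
0.8 81.9 107.9 [66.3  3.8]
0.85 85.0 110.4 [65.7  4.2]
```

```bash
cat >> h.py <<'E'
from scipy.spatial.transform import Rotation as Ro
TH=.2775; O=np.array([499.7,-43.7])
def W(x,y): c,s=np.cos(TH),np.sin(TH); return O+np.array([c*x-s*y,s*x+c*y])
def F(p): c,s=np.cos(TH),np.sin(TH); d=np.array(p)[:2]-O; return np.array([c*d[0]+s*d[1],-s*d[0]+c*d[1]])
c,s=np.cos(TH),np.sin(TH)
RT=np.array([[-s*0+s,c,0],[-c,s,0],[0,0,-1.]])  # tool y=fixture x, tool x=-fixture y, z down
def plan(p,n):
    o=arm.get_obs();P=o['position'];R=o['eef_rot'];rv=Ro.from_matrix(R.T@RT).as_rotvec()
    dR=Ro.from_rotvec(rv/n).as_matrix();d=(np.array(p)-P)/n/1000
    for k in range(n):
        print((R.T@d).round(4).tolist(),(rv/n).round(4).tolist());R=R@dR
E
python3 - <<'E'
from h import *
print(np.linalg.det(RT),RT); plan([*W(30,-10),240],18)
E
```

```text
-1.0 [[ 0.27395215  0.96174332  0.        ]
 [-0.96174332  0.27395215  0.        ]
 [ 0.          0.         -1.        ]]Traceback (most recent call last):
  File "<stdin>", line 2, in <module>
  File "h.py", line 28, in plan
    o=arm.get_obs();P=o['position'];R=o['eef_rot'];rv=Ro.from_matrix(R.T@RT).as_rotvec()
                                                      ~~~~~~~~~~~~~~^^^^^^^^
  File "scipy/spatial/transform/_rotation.pyx", line 1143, in scipy.spatial.transform._rotation.Rotation.from_matrix
ValueError: Non-positive determinant (left-handed or null coordinate frame) in rotation matrix 0: [[-6.70033690e-01 -7.42330688e-01  5.24428924e-05]
 [-7.42329481e-01  6.70032724e-01  1.75803770e-03]
 [ 1.34018379e-03 -1.13901458e-03  9.99998453e-01]].
```

```bash
sed -i 's/^RT=.*/RT=np.array([[-s,c,0],[c,s,0],[0,0,-1.]])  # tool x=fixture y, tool y=fixture x, z down/' h.py
python3 - <<'E'
from h import *
plan([*W(30,-10),240],18)
E
```

```text
[-0.0276, -0.0267, -0.0] [-0.0001, 0.0, 0.0465]
[-0.0288, -0.0254, -0.0] [-0.0001, 0.0, 0.0465]
[-0.03, -0.024, -0.0] [-0.0001, 0.0, 0.0465]
[-0.031, -0.0226, -0.0001] [-0.0001, 0.0, 0.0465]
[-0.0321, -0.0211, -0.0001] [-0.0001, 0.0, 0.0465]
[-0.033, -0.0196, -0.0001] [-0.0001, 0.0, 0.0465]
[-0.0339, -0.0181, -0.0001] [-0.0001, 0.0, 0.0465]
[-0.0347, -0.0165, -0.0001] [-0.0001, 0.0, 0.0465]
[-0.0354, -0.0149, -0.0001] [-0.0001, 0.0, 0.0465]
[-0.0361, -0.0132, -0.0001] [-0.0001, 0.0, 0.0465]
[-0.0366, -0.0115, -0.0001] [-0.0001, 0.0, 0.0465]
[-0.0371, -0.0098, -0.0001] [-0.0001, 0.0, 0.0465]
[-0.0375, -0.0081, -0.0001] [-0.0001, 0.0, 0.0465]
[-0.0379, -0.0063, -0.0001] [-0.0001, 0.0, 0.0465]
[-0.0381, -0.0045, -0.0001] [-0.0001, 0.0, 0.0465]
[-0.0383, -0.0028, -0.0001] [-0.0001, 0.0, 0.0465]
[-0.0384, -0.001, -0.0001] [-0.0001, 0.0, 0.0465]
[-0.0384, 0.0008, -0.0001] [-0.0001, 0.0, 0.0465]
```

Call:
send_rows(deltas=[{"xyz": [-0.0276, -0.0267, 0], "delta_rot": [0, 0, 0.0465], "fingers": 1}, {"xyz": [-0.0288, -0.0254, 0], "delta_rot": [0, 0, 0.0465], "fingers": 1}, {"xyz": [-0.03, -0.024, 0], "delta_rot": [0, 0, 0.0465], "fingers": 1}, {"xyz": [-0.031, -0.0226, 0], "delta_rot": [0, 0, 0.0465], "fingers": 1}, {"xyz": [-0.0321, -0.0211, 0], "delta_rot": [0, 0, 0.0465], "fingers": 1}])

```text
time: 0.52
position: [362.9, 423.1, 238.9]
eef_rot: [[-0.77, 0.638, -0.001], [0.638, 0.77, -0.001], [-0.0, -0.001, -1.0]]
wrist_force: [0.6, -0.5, -0.6]
width: 25.8
finger_force: 0.0
```

Call:
send_rows(deltas=[{"xyz": [-0.033, -0.0196, 0], "delta_rot": [0, 0, 0.0465], "fingers": 1}, {"xyz": [-0.0339, -0.0181, 0], "delta_rot": [0, 0, 0.0465], "fingers": 1}, {"xyz": [-0.0347, -0.0165, 0], "delta_rot": [0, 0, 0.0465], "fingers": 1}, {"xyz": [-0.0354, -0.0149, 0], "delta_rot": [0, 0, 0.0465], "fingers": 1}, {"xyz": [-0.0361, -0.0132, 0], "delta_rot": [0, 0, 0.0465], "fingers": 1}])

```text
time: 0.93
position: [427.6, 242.4, 239.1]
eef_rot: [[-0.603, 0.798, -0.0], [0.798, 0.603, 0.0], [0.0, -0.0, -1.0]]
wrist_force: [1.1, 0.2, -0.6]
width: 0.2
finger_force: 0.0
```

Call:
send_rows(deltas=[{"xyz": [-0.0366, -0.0115, 0], "delta_rot": [0, 0, 0.0465], "fingers": 1}, {"xyz": [-0.0371, -0.0098, 0], "delta_rot": [0, 0, 0.0465], "fingers": 1}, {"xyz": [-0.0375, -0.0081, 0], "delta_rot": [0, 0, 0.0465], "fingers": 1}, {"xyz": [-0.0379, -0.0063, 0], "delta_rot": [0, 0, 0.0465], "fingers": 1}, {"xyz": [-0.0381, -0.0045, 0], "delta_rot": [0, 0, 0.0465], "fingers": 1}])

```text
time: 1.35
position: [492.4, 61.9, 239.2]
eef_rot: [[-0.403, 0.915, -0.0], [0.915, 0.403, 0.0], [0.0, -0.0, -1.0]]
wrist_force: [0.7, 0.3, -0.7]
width: 0.1
finger_force: 0.0
```

Call:
send_rows(deltas=[{"xyz": [-0.0383, -0.0028, 0], "delta_rot": [0, 0, 0.0465], "fingers": 1}, {"xyz": [-0.0384, -0.001, 0], "delta_rot": [0, 0, 0.0465], "fingers": 1}, {"xyz": [-0.0384, 0.0008, 0], "delta_rot": [0, 0, 0.0465], "fingers": 1}, {"xyz": [0, 0, 0], "delta_rot": [0, 0, 0], "fingers": 1}, {"xyz": [0, 0, 0], "delta_rot": [0, 0, 0], "fingers": 1}])

```text
time: 1.77
position: [531.2, -47.4, 239.0]
eef_rot: [[-0.268, 0.963, -0.001], [0.963, 0.268, -0.001], [-0.001, -0.001, -1.0]]
wrist_force: [-0.0, 0.5, -0.1]
width: -0.0
finger_force: 0.0
```

Run:
```python
from h import *
d=snap('wrist','w1'); i=cv2.imread('pics/w1.png'); cv2.imwrite('pics/w1b.png',cv2.resize(i,(800,500),interpolation=2))
o=arm.get_obs(); print(o['time'],o['position'],F(o['position']),o['q'],d['intrinsics'],(o['eef_rot']-RT).round(3));
```

```text
1.8167 [530.94528288 -45.13296954 238.80580971] [29.65737712 -9.93786127] [-0.34947236  0.2448743   0.42733566  1.89048342 -0.11754035  1.03169396
  0.40273095] [[309.70691629   0.         316.10045615]
 [  0.         309.70691629 198.98142714]
 [  0.           0.           1.        ]] [[ 0.002  0.001 -0.001]
 [ 0.001 -0.002  0.   ]
 [ 0.001 -0.001  0.   ]]
```

View pics/w1b.png

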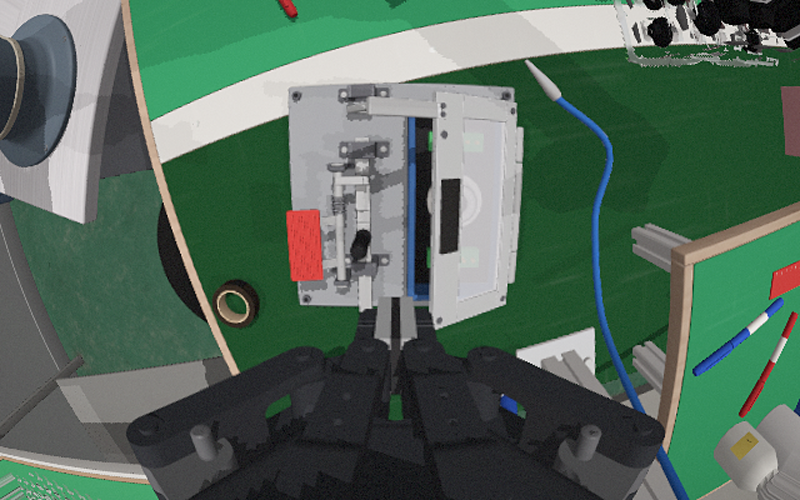

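Wrist view shows the plate from (290,85) to (515,325), the paddle at (305,245), the post at about (362,245) and the lid's hand pad at (450,215). I'll enlarge it.

Run:
```python
from h import *
i=cv2.imread('pics/w1.png')[60:270,222:426]; cv2.imwrite('pics/w1c.png',cv2.resize(i,None,fx=2.8,fy=2.8,interpolation=2))
d=np.load('pics/w1.npz');R=cv2.Rodrigues(d['r'])[0];print(-R.T@d['t'].ravel(),R[2])
```

```text
[512.14849407  19.15063932 373.38051561] [ 0.07323832 -0.26470849 -0.96154332]
```

View pics/w1c.png

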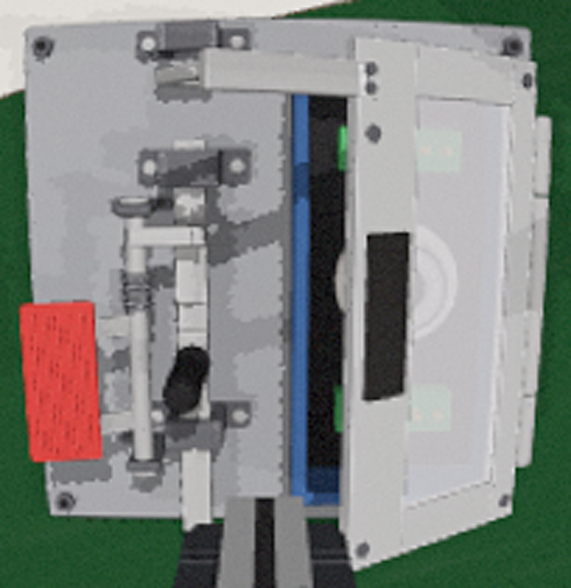

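The crop shows the post top at (182,397), paddle centre (62,382), lid pad centre (387,316), and plate corners (26,28), (530,28), (513,515), (52,517).

Run:
```python
from h import *
w=lambda u,v:(222+u/2.8,60+v/2.8)
for p in[(26,28),(530,28),(513,515),(52,517)]: print('corner',F(onz('w1',w(*p),12,True)).round(1))
for n,a,b,t in[('post',(182,397),(511,200),(413,322)),('paddle',(62,382),(617,275),(445,433)),('lidpad',(387,316),None,(310,193))]:
    ob=[('w1',w(*a),True),('top0',T(*t))]+([('scene0',S(*b))] if b else [])
    p,e=tri(*ob); print(n,p.round(1),e,F(p).round(1))
    if b:
        p,e=tri(ob[0],ob[2]); print('  w+s',p.round(1),e,F(p).round(1))
print('paddle z65',F(onz('w1',w(62,382),65,True)),'post z88',F(onz('w1',w(182,397),88,True)))
```

```text
corner [-70.3 111.6]
corner [141.5 111.6]
corner [ 145.2 -108.1]
corner [ -70.4 -107.7]
post [508.3 -69.9  84.1] [1.2, 0.8, 0.5] [  1.1 -27.6]
  w+s [508.1 -70.2  83.9] [0.8, 0.8] [  0.8 -27.8]
paddle [461.8 -84.9  62.2] [0.6, 0.7, 0.3] [-47.7 -29.2]
  w+s [461.6 -84.3  62.5] [0.0, 0.0] [-47.8 -28.6]
lidpad [567.7 -24.   85.2] [0.2, 0.2] [70.8  0.3]
paddle z65 [-47.18262259 -27.89984966] post z88 [  0.51410804 -27.15712152]
```

Call:
send_rows(deltas=[{"xyz": [0.003, 0.01, 0.03], "delta_rot": [0, 0, 0], "fingers": 1}, {"xyz": [0.003, 0.01, 0.03], "delta_rot": [0, 0, 0], "fingers": 1}, {"xyz": [0.003, 0.01, 0.03], "delta_rot": [0, 0, 0], "fingers": 1}, {"xyz": [0.002, 0.01, 0.03], "delta_rot": [0, 0, 0], "fingers": 1}, {"xyz": [0, 0, 0], "delta_rot": [0, 0, 0], "fingers": 1}])

```text
time: 2.23
position: [563.7, -19.1, 113.5]
eef_rot: [[-0.279, 0.96, -0.011], [0.96, 0.279, 0.001], [0.004, -0.01, -1.0]]
wrist_force: [-0.7, 0.1, 0.1]
width: -0.1
finger_force: 0.0
```

Call:
send_rows(deltas=[{"xyz": [0, 0, 0.005], "delta_rot": [0, 0, 0], "fingers": 1}, {"xyz": [0, 0, 0.005], "delta_rot": [0, 0, 0], "fingers": 1}, {"xyz": [0, 0, 0.005], "delta_rot": [0, 0, 0], "fingers": 1}, {"xyz": [0, -0.001, 0.005], "delta_rot": [0, 0, 0], "fingers": 1}, {"xyz": [0, -0.002, 0.005], "delta_rot": [0, 0, 0], "fingers": 1}])

```text
time: 2.65
position: [564.5, -24.1, 95.3]
eef_rot: [[-0.273, 0.962, 0.003], [0.962, 0.273, 0.0], [-0.0, 0.003, -1.0]]
wrist_force: [0.1, 0.4, 1.5]
width: -0.3
finger_force: 0.6
```

Call:
send_rows(deltas=[{"xyz": [0, -0.002, 0.005], "delta_rot": [0, 0, 0], "fingers": 1}, {"xyz": [0, -0.002, 0.005], "delta_rot": [0, 0, 0], "fingers": 1}, {"xyz": [0, -0.002, 0.004], "delta_rot": [0, 0, 0], "fingers": 1}, {"xyz": [0, -0.001, 0.004], "delta_rot": [0, 0, 0], "fingers": 1}, {"xyz": [0, -0.001, 0.003], "delta_rot": [0, 0, 0], "fingers": 1}])

```text
time: 3.07
position: [556.1, -26.3, 72.8]
eef_rot: [[-0.273, 0.962, 0.0], [0.962, 0.273, -0.0], [-0.0, 0.0, -1.0]]
wrist_force: [1.7, 0.1, -0.3]
width: -0.1
finger_force: 0.4
```

Call:
send_rows(deltas=[{"xyz": [0, -0.001, 0.003], "delta_rot": [0, 0, 0], "fingers": 1}, {"xyz": [0, -0.001, 0.003], "delta_rot": [0, 0, 0], "fingers": 1}, {"xyz": [0, 0, 0.003], "delta_rot": [0, 0, 0], "fingers": 1}, {"xyz": [0, 0, 0.002], "delta_rot": [0, 0, 0], "fingers": 1}, {"xyz": [0, 0, 0], "delta_rot": [0, 0, 0], "fingers": 1}])

```text
time: 3.48
position: [553.7, -26.7, 61.7]
eef_rot: [[-0.273, 0.962, -0.001], [0.962, 0.273, 0.0], [0.0, -0.001, -1.0]]
wrist_force: [-0.6, 0.0, 0.0]
width: -0.2
finger_force: 0.0
```

Call:
send_rows(deltas=[{"xyz": [0, 0, 0.001], "delta_rot": [0, 0, 0], "fingers": 1}, {"xyz": [0, 0, 0.001], "delta_rot": [0, 0, 0], "fingers": 1}, {"xyz": [0, 0, 0], "delta_rot": [0, 0, 0], "fingers": 1}])

```text
time: 3.73
position: [554.1, -26.7, 60.2]
eef_rot: [[-0.274, 0.962, -0.0], [0.962, 0.274, 0.0], [0.0, -0.0, -1.0]]
wrist_force: [0.6, -0.9, 0.3]
width: -0.1
finger_force: 0.0
```

Call:
send_rows(deltas=[{"xyz": [0, 0, 0.001], "delta_rot": [0, 0, 0], "fingers": 1}, {"xyz": [0, 0, 0.001], "delta_rot": [0, 0, 0], "fingers": 1}, {"xyz": [0, 0, 0], "delta_rot": [0, 0, 0], "fingers": 1}])

```text
time: 3.98
position: [554.3, -26.7, 59.9]
eef_rot: [[-0.273, 0.962, -0.0], [0.962, 0.273, 0.001], [0.001, 0.0, -1.0]]
wrist_force: [-3.6, 0.8, 13.1]
width: -0.1
finger_force: 6.8
```

Run:
```python
from h import *
snap('wrist','w2');snap('scene','s2'); 
a=cv2.resize(cv2.imread('pics/w2.png')[60:300,222:426],None,fx=2,fy=2,interpolation=2)
b=cv2.resize(cv2.imread('pics/s2.png')[150:250,290:420],None,fx=3,fy=3,interpolation=2)
c=np.zeros((480,800,3),np.uint8);c[:,:408]=a;c[:300,408:798]=b;cv2.imwrite('pics/c2.png',c)
o=arm.get_obs();print(F(o['position']),o['position'],o['wrist_force'])
```

```text
[57.19572619  1.39772025] [554.32469933 -26.68685979  59.89105952] [-4.62469111  0.13228933 13.12491521]
```

View pics/c2.png

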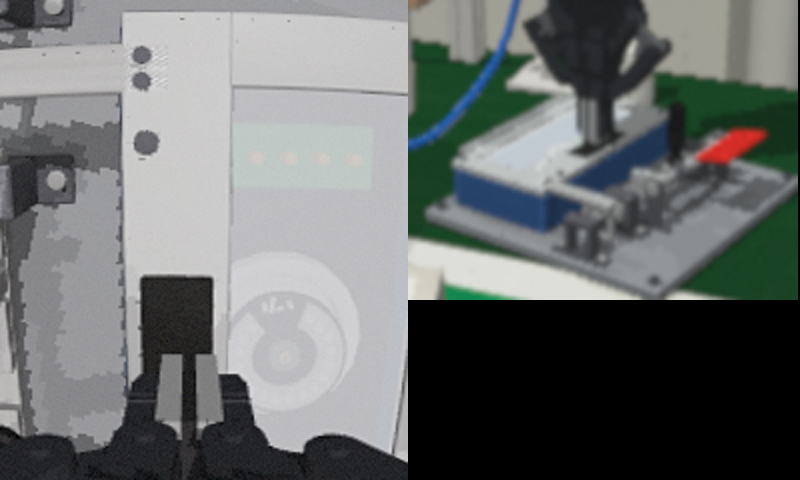

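The picture shows the lid flat on the chamber walls, tip on its hand pad and the module still in its nest. With the tip at z 52 and 13 N, the lid is shut. Next I lift off and go behind the post.

Call:
send_rows(deltas=[{"xyz": [0, 0, -0.01], "delta_rot": [0, 0, 0], "fingers": 1}, {"xyz": [0, 0, -0.03], "delta_rot": [0, 0, 0], "fingers": 0.7}, {"xyz": [0, 0, -0.032], "delta_rot": [0, 0, 0], "fingers": 0.53}, {"xyz": [-0.025, -0.03, 0], "delta_rot": [0, 0, 0], "fingers": 0.53}, {"xyz": [-0.025, -0.03, 0], "delta_rot": [0, 0, 0], "fingers": 0.53}])

```text
time: 4.5
position: [512.7, -90.1, 132.6]
eef_rot: [[-0.279, 0.96, 0.006], [0.96, 0.279, 0.0], [-0.002, 0.006, -1.0]]
wrist_force: [-0.2, -0.9, 0.2]
width: 40.2
finger_force: 0.0
```

Call:
send_rows(deltas=[{"xyz": [0, -0.0207, 0], "delta_rot": [0, 0, 0], "fingers": 0.53}, {"xyz": [0, 0, 0], "delta_rot": [0, 0, 0], "fingers": 0.53}, {"xyz": [0, 0, 0], "delta_rot": [0, 0, 0], "fingers": 0.53}])

```text
time: 4.75
position: [489.7, -97.4, 130.8]
eef_rot: [[-0.272, 0.962, 0.001], [0.962, 0.272, 0.001], [0.0, 0.001, -1.0]]
wrist_force: [0.8, 0.2, 0.2]
width: 39.8
finger_force: 0.0
```

Run:
```python
from h import *
snap('wrist','w3');snap('top','t3');
a=cv2.resize(cv2.imread('pics/w3.png')[80:380,200:440],None,fx=2,fy=2,interpolation=2)[:600]
cv2.imwrite('pics/c3.png',a)
o=arm.get_obs();print(F(o['position']),o['position'],o['width'],o['wrist_force'])
```

```text
[-22.40962004 -48.13151768] [491.33343024 -96.12932934 130.66146371] 39.911326592098995 [-0.10749809  1.27892249 -0.63187853]
```

View pics/c3.png

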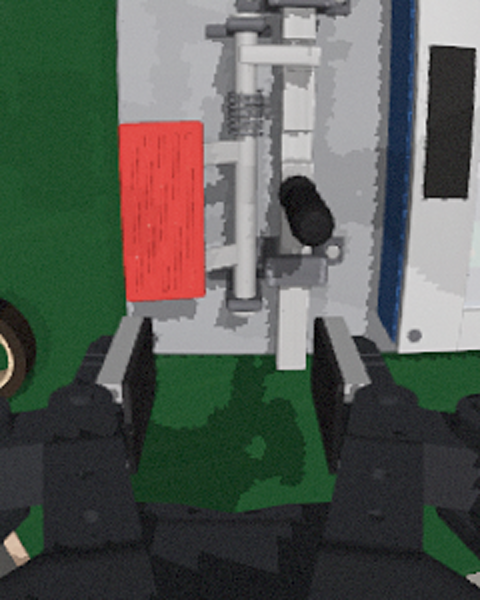

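The crop shows the finger plates straddling as wanted: left plate (125,330) in line with the paddle (165,210), and right plate (335,330) behind the post (315,225). The tips are about 6 mm thick. Now I descend.

Call:
send_rows(deltas=[{"xyz": [-0.002, 0, 0.02], "delta_rot": [0, 0, 0], "fingers": 0.53}, {"xyz": [0, 0, 0.02], "delta_rot": [0, 0, 0], "fingers": 0.53}, {"xyz": [0, 0, 0.01], "delta_rot": [0, 0, 0], "fingers": 0.53}, {"xyz": [0, 0, 0.003], "delta_rot": [0, 0, 0], "fingers": 0.53}, {"xyz": [0, 0, 0], "delta_rot": [0, 0, 0], "fingers": 0.53}])

```text
time: 5.27
position: [490.9, -98.3, 76.5]
eef_rot: [[-0.275, 0.962, -0.002], [0.962, 0.275, 0.0], [0.0, -0.002, -1.0]]
wrist_force: [0.5, 0.3, 0.6]
width: 40.4
finger_force: 0.0
```

Call:
send_rows(deltas=[{"xyz": [0, 0, 0.002], "delta_rot": [0, 0, 0], "fingers": 0.53}, {"xyz": [0, 0, 0.002], "delta_rot": [0, 0, 0], "fingers": 0.53}, {"xyz": [0, 0, 0], "delta_rot": [0, 0, 0], "fingers": 0.53}])

```text
time: 5.52
position: [491.3, -98.7, 73.6]
eef_rot: [[-0.274, 0.962, 0.001], [0.962, 0.274, 0.0], [-0.0, 0.001, -1.0]]
wrist_force: [0.3, -0.4, -0.2]
width: 40.0
finger_force: 0.0
```

Call:
send_rows(deltas=[{"xyz": [0, 0, 0.002], "delta_rot": [0, 0, 0], "fingers": 0.53}, {"xyz": [0, 0, 0.002], "delta_rot": [0, 0, 0], "fingers": 0.53}, {"xyz": [0, 0, 0], "delta_rot": [0, 0, 0], "fingers": 0.53}])

```text
time: 5.77
position: [490.6, -99.1, 69.4]
eef_rot: [[-0.273, 0.962, -0.0], [0.962, 0.273, -0.0], [0.0, -0.0, -1.0]]
wrist_force: [-0.8, -0.3, 2.8]
width: 40.2
finger_force: 1.5
```

Call:
send_rows(deltas=[{"xyz": [0, 0, 0.002], "delta_rot": [0, 0, 0], "fingers": 0.53}, {"xyz": [0, 0, 0.002], "delta_rot": [0, 0, 0], "fingers": 0.53}, {"xyz": [0, 0, 0], "delta_rot": [0, 0, 0], "fingers": 0.53}])

```text
time: 6.02
position: [489.7, -99.3, 65.0]
eef_rot: [[-0.273, 0.962, -0.002], [0.962, 0.273, -0.0], [0.001, -0.002, -1.0]]
wrist_force: [-2.8, -1.7, 6.8]
width: 40.2
finger_force: 3.1
```

Call:
send_rows(deltas=[{"xyz": [0, 0, 0.002], "delta_rot": [0, 0, 0], "fingers": 0.53}, {"xyz": [0, 0, 0.001], "delta_rot": [0, 0, 0], "fingers": 0.53}, {"xyz": [0, 0, 0], "delta_rot": [0, 0, 0], "fingers": 0.53}])

```text
time: 6.27
position: [488.7, -99.7, 62.0]
eef_rot: [[-0.273, 0.962, -0.004], [0.962, 0.273, -0.0], [0.001, -0.004, -1.0]]
wrist_force: [-4.9, -2.0, 7.5]
width: 40.3
finger_force: 4.1
```

Call:
send_rows(deltas=[{"xyz": [0, 0, 0.001], "delta_rot": [0, 0, 0], "fingers": 0.53}, {"xyz": [0, 0, 0.001], "delta_rot": [0, 0, 0], "fingers": 0.53}, {"xyz": [0, 0, 0], "delta_rot": [0, 0, 0], "fingers": 0.53}])

```text
time: 6.52
position: [488.4, -99.9, 60.5]
eef_rot: [[-0.272, 0.962, -0.005], [0.962, 0.272, 0.0], [0.002, -0.005, -1.0]]
wrist_force: [-6.3, -1.9, 12.9]
width: 40.1
finger_force: 7.1
```

Run:
```python
from h import *
snap('wrist','w4');snap('scene','s4')
a=cv2.resize(cv2.imread('pics/w4.png')[80:300,222:426],None,fx=2,fy=2,interpolation=2)
b=cv2.resize(cv2.imread('pics/s4.png')[150:250,290:420],None,fx=3,fy=3,interpolation=2)
c=np.zeros((440,800,3),np.uint8);c[:,:408]=a;c[:300,408:798]=b;cv2.imwrite('pics/c4.png',c)
o=arm.get_obs();print(F(o['position']),o['position'],o['wrist_force'],o['moment'])
```

```text
[-26.20418708 -50.89345158] [488.44066845 -99.82513062  60.51462371] [-6.95865358 -3.06731062 12.40068667] [-0.57985143  1.80806103 -0.03329324]
```

View pics/c4.png

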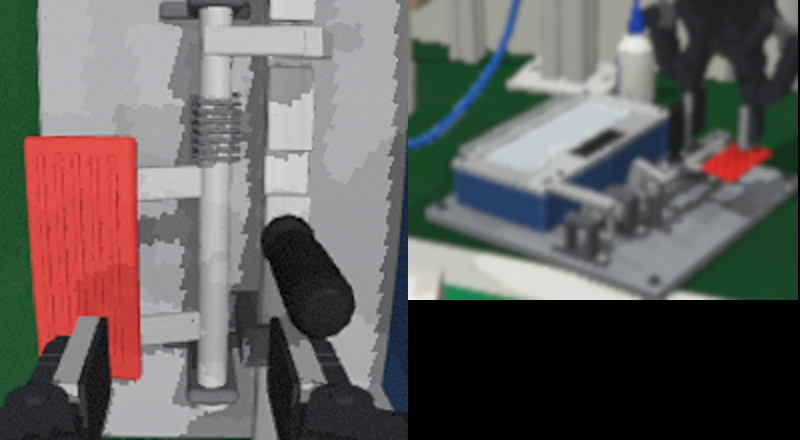

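The crop shows the paddle pressed flat (force jump at its stop), the left tip on it at (85,340) and the right tip just behind the post base. I keep it down and slide towards +y.

Call:
send_rows(deltas=[{"xyz": [0.003, 0.002, 0], "delta_rot": [0, 0, 0], "fingers": 0.53}, {"xyz": [0.003, 0.001, 0], "delta_rot": [0, 0, 0], "fingers": 0.53}, {"xyz": [0.003, 0, 0], "delta_rot": [0, 0, 0], "fingers": 0.53}, {"xyz": [0.003, 0, 0], "delta_rot": [0, 0, 0], "fingers": 0.53}, {"xyz": [0, 0, 0], "delta_rot": [0, 0, 0], "fingers": 0.53}])

```text
time: 7.03
position: [490.7, -91.1, 61.6]
eef_rot: [[-0.271, 0.962, 0.002], [0.962, 0.271, -0.005], [-0.006, 0.001, -1.0]]
wrist_force: [-4.4, -9.1, 13.2]
width: 40.5
finger_force: 7.6
```

Run:
```python
from h import *
o=arm.get_obs();f=o['wrist_force'];print(F(o['position']),o['position'][2],f,'fx fy',F(f[:2]+O),o['moment'])
```

```text
[-21.67647489 -43.13340558] 61.6414032041048 [-4.36346626 -9.0627975  13.21629494] fx fy [-6.67930739 -7.52070403] [-2.22451787  1.20485863  0.11661433]
```

Call:
send_rows(deltas=[{"xyz": [0.003, 0, 0.001], "delta_rot": [0, 0, 0], "fingers": 0.53}, {"xyz": [0.003, 0, 0], "delta_rot": [0, 0, 0], "fingers": 0.53}, {"xyz": [0.003, 0, 0], "delta_rot": [0, 0, 0], "fingers": 0.53}, {"xyz": [0.003, 0, 0], "delta_rot": [0, 0, 0], "fingers": 0.53}, {"xyz": [0, 0, 0], "delta_rot": [0, 0, 0], "fingers": 0.53}])

```text
time: 7.45
position: [489.7, -81.6, 61.9]
eef_rot: [[-0.271, 0.963, 0.007], [0.963, 0.271, -0.008], [-0.009, 0.005, -1.0]]
wrist_force: [-1.6, -13.7, 18.9]
width: 40.6
finger_force: 10.7
```

Run:
```python
from h import *
o=arm.get_obs();f=o['wrist_force'];print(F(o['position']),o['position'][2],f,'fx fy',F(f[:2]+O),o['moment'])
snap('wrist','w5');snap('scene','s5')
a=cv2.resize(cv2.imread('pics/w5.png')[80:300,222:426],None,fx=2,fy=2,interpolation=2)
b=cv2.resize(cv2.imread('pics/s5.png')[150:250,290:420],None,fx=3,fy=3,interpolation=2)
c=np.zeros((440,800,3),np.uint8);c[:,:408]=a;c[:300,408:798]=b;cv2.imwrite('pics/c5.png',c)
```

```text
[-19.9482209  -33.70048831] 61.905591824220316 [ -1.5767396  -13.71091416  18.85161829] fx fy [ -5.27255318 -12.75442895] [-3.16424985  0.91976248  0.18662186]
```

View pics/c5.png

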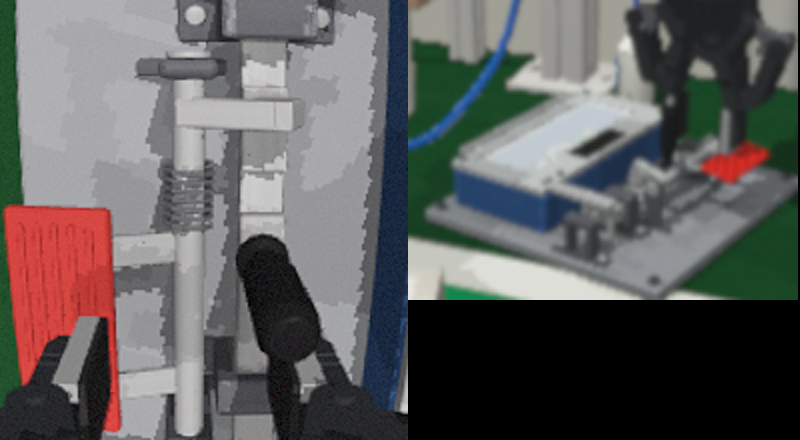

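The crop shows the post being carried along at (280,300) with the tip behind it, and the paddle still flat. I trim x slightly back and carry on.

Call:
send_rows(deltas=[{"xyz": [0.003, -0.001, 0], "delta_rot": [0, 0, 0], "fingers": 0.53}, {"xyz": [0.003, -0.001, 0], "delta_rot": [0, 0, 0], "fingers": 0.53}, {"xyz": [0.003, 0, 0], "delta_rot": [0, 0, 0], "fingers": 0.53}, {"xyz": [0.003, 0, 0], "delta_rot": [0, 0, 0], "fingers": 0.53}, {"xyz": [0, 0, 0], "delta_rot": [0, 0, 0], "fingers": 0.53}])

```text
time: 7.97
position: [486.3, -69.6, 62.2]
eef_rot: [[-0.271, 0.963, 0.011], [0.963, 0.271, -0.007], [-0.009, 0.009, -1.0]]
wrist_force: [-0.7, -12.4, 16.8]
width: 40.3
finger_force: 9.9
```

Run:
```python
from h import *
o=arm.get_obs();f=o['wrist_force'];print(F(o['position']),o['position'][2],f,'fx fy',F(f[:2]+O),o['moment'])
```

```text
[-19.97533173 -21.25814789] 62.17950264091437 [ -0.72921146 -12.3830465   16.77714548] fx fy [ -4.09367645 -11.70954325] [-2.83221737  0.3069685   0.13426515]
```

Call:
send_rows(deltas=[{"xyz": [0.003, -0.001, 0], "delta_rot": [0, 0, 0], "fingers": 0.53}, {"xyz": [0.003, -0.001, 0], "delta_rot": [0, 0, 0], "fingers": 0.53}, {"xyz": [0.002, 0, 0], "delta_rot": [0, 0, 0], "fingers": 0.53}, {"xyz": [0, 0, 0], "delta_rot": [0, 0, 0], "fingers": 0.53}])

```text
time: 8.3
position: [483.1, -61.6, 62.2]
eef_rot: [[-0.271, 0.962, 0.012], [0.962, 0.271, -0.006], [-0.009, 0.01, -1.0]]
wrist_force: [1.9, -11.0, 16.5]
width: 40.3
finger_force: 8.2
```

Run:
```python
from h import *
o=arm.get_obs();f=o['wrist_force'];print(F(o['position']),o['position'][2],f,'fx fy',F(f[:2]+O),o['moment'])
```

```text
[-20.89138444 -12.63585948] 62.19678469880897 [  1.9096526  -10.96704918  16.45812953] fx fy [ -1.16785105 -11.07063976] [-2.42581406 -0.21344558  0.15536013]
```

Near home; small steps until the force along y jumps.

Call:
send_rows(deltas=[{"xyz": [0.002, 0, 0], "delta_rot": [0, 0, 0], "fingers": 0.53}, {"xyz": [0.001, 0, 0], "delta_rot": [0, 0, 0], "fingers": 0.53}, {"xyz": [0, 0, 0], "delta_rot": [0, 0, 0], "fingers": 0.53}])

```text
time: 8.55
position: [482.6, -60.0, 62.2]
eef_rot: [[-0.269, 0.963, 0.013], [0.963, 0.269, -0.007], [-0.01, 0.011, -1.0]]
wrist_force: [3.0, -14.0, 14.2]
width: 40.1
finger_force: 11.0
```

Run:
```python
from h import *
o=arm.get_obs();f=o['wrist_force'];print(F(o['position']),o['position'][2],f,'fx fy',F(f[:2]+O),o['moment'])
snap('wrist','w6');snap('top','t6')
a=cv2.resize(cv2.imread('pics/w6.png')[60:300,222:426],None,fx=2,fy=2,interpolation=2)
b=cv2.resize(cv2.imread('pics/t6.png')[150:250,300:410],None,fx=3.5,fy=3.5,interpolation=2)
c=np.zeros((480,800,3),np.uint8);c[:,:408]=a;c[:350,410:795]=b;cv2.imwrite('pics/c6.png',c)
```

```text
[-20.92075161 -10.94790588] 62.24249845641327 [  3.0486292  -13.96911989  14.19659803] fx fy [ -0.89487163 -14.26988631] [-2.98162396 -0.31618495 -0.11304739]
```

View pics/c6.png

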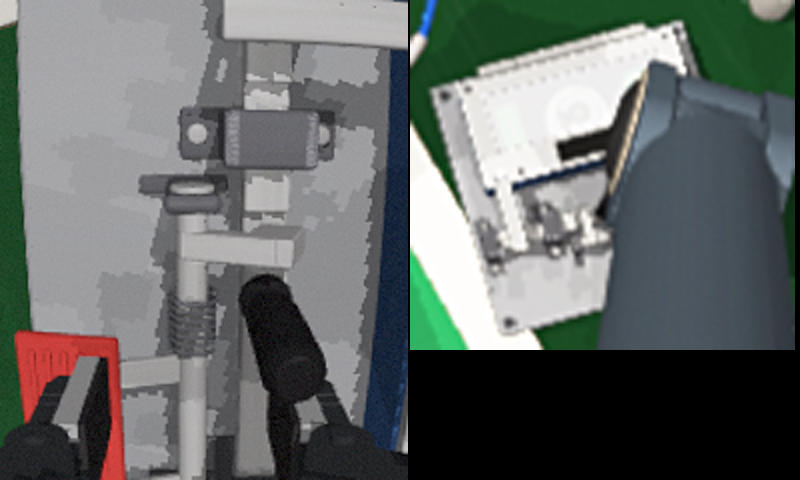

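The bolt passes under the strap's eye (top right of the crop), the post is at (300,370) and the paddle is still down. I have now viewed 11 pictures, one over the limit of 10, so I'll view no more and use the numbers. Next I check for the bolt's stop.

Call:
send_rows(deltas=[{"xyz": [0.001, 0, 0], "delta_rot": [0, 0, 0], "fingers": 0.53}, {"xyz": [0.001, 0, 0], "delta_rot": [0, 0, 0], "fingers": 0.53}, {"xyz": [0, 0, 0], "delta_rot": [0, 0, 0], "fingers": 0.53}])

```text
time: 8.9
position: [482.6, -59.9, 62.3]
eef_rot: [[-0.268, 0.963, 0.015], [0.963, 0.268, -0.009], [-0.013, 0.012, -1.0]]
wrist_force: [4.1, -17.2, 13.1]
width: 40.2
finger_force: 11.9
```

Run:
```python
from h import *
o=arm.get_obs();f=o['wrist_force'];print(F(o['position']),o['position'][2],f,'fx fy',F(f[:2]+O),o['moment'],o['eef_rot'].round(3))
```

```text
[-20.92012512 -10.87562564] 62.27460626592452 [  4.12311465 -17.23518329  13.08204599] fx fy [ -0.75623752 -17.70535858] [-3.82662406 -0.59697338 -0.10589884] [[-0.268  0.963  0.015]
 [ 0.963  0.268 -0.009]
 [-0.013  0.012 -1.   ]]
```

The bolt is at its stop: y didn't change while the force rose. I relax the push, then lift to let the catch spring up.

Call:
send_rows(deltas=[{"xyz": [-0.003, 0, 0], "delta_rot": [0, 0, 0], "fingers": 0.53}, {"xyz": [-0.003, 0, 0], "delta_rot": [0, 0, 0], "fingers": 0.53}, {"xyz": [0, 0, -0.004], "delta_rot": [0, 0, 0], "fingers": 0.53}, {"xyz": [0, 0, -0.004], "delta_rot": [0, 0, 0], "fingers": 0.53}, {"xyz": [0, 0, -0.004], "delta_rot": [0, 0, 0], "fingers": 0.53}])

```text
time: 9.32
position: [480.1, -60.6, 71.7]
eef_rot: [[-0.271, 0.963, 0.005], [0.963, 0.271, -0.004], [-0.005, 0.004, -1.0]]
wrist_force: [2.6, -8.0, -5.1]
width: 40.1
finger_force: 4.5
```

Call:
send_rows(deltas=[{"xyz": [-0.002, 0, -0.006], "delta_rot": [0, 0, 0], "fingers": 0.53}, {"xyz": [0, 0, -0.02], "delta_rot": [0, 0, 0], "fingers": 0.53}, {"xyz": [0, 0, -0.03], "delta_rot": [0, 0, 0], "fingers": 0.53}, {"xyz": [0, 0, -0.04], "delta_rot": [0, 0, 0], "fingers": 0.53}, {"xyz": [0, 0, -0.04], "delta_rot": [0, 0, 0], "fingers": 0.53}])

```text
time: 9.73
position: [477.9, -59.3, 208.1]
eef_rot: [[-0.273, 0.962, -0.002], [0.962, 0.273, 0.0], [0.001, -0.002, -1.0]]
wrist_force: [1.6, 0.6, 0.6]
width: 40.2
finger_force: 0.0
```

Call:
send_rows(deltas=[{"xyz": [0.04, 0, 0], "delta_rot": [0, 0, 0], "fingers": 0.53}, {"xyz": [0.04, 0, 0], "delta_rot": [0, 0, 0], "fingers": 0.53}, {"xyz": [0.04, 0, 0], "delta_rot": [0, 0, 0], "fingers": 0.53}, {"xyz": [0, 0, 0], "delta_rot": [0, 0, 0], "fingers": 0.53}, {"xyz": [0, 0, 0], "delta_rot": [0, 0, 0], "fingers": 0.53}])

```text
time: 10.15
position: [445.3, 58.3, 207.3]
eef_rot: [[-0.279, 0.96, 0.0], [0.96, 0.279, 0.001], [0.001, 0.0, -1.0]]
wrist_force: [-0.3, -0.5, 0.3]
width: 40.1
finger_force: 0.0
```

Run:
```python
from h import *
snap('scene','s7');snap('wrist','w7');snap('top','t7')
def red(f,b):
    i=cv2.imread(f'pics/{f}.png').astype(int);m=np.zeros(i.shape[:2],bool);x0,x1,y0,y1=b
    m[y0:y1,x0:x1]=((i[...,2]>150)&(i[...,1]<90)&(i[...,0]<90))[y0:y1,x0:x1];v,u=np.nonzero(m);return u.mean().round(2),v.mean().round(2),u.min(),u.max(),v.min(),v.max(),len(u)
B=(380,420,185,215)
for f in('scene0','s4','s7'):print(f,red(f,B))
T_=(355,395,205,240)
for f in('top0','t7'):print(f,red(f,T_))
# post: dark px in scene & top
def dark(f,b):
    i=cv2.imread(f'pics/{f}.png').astype(int);x0,x1,y0,y1=b;v,u=np.nonzero(i[y0:y1,x0:x1].max(2)<45);return (u.mean()+x0).round(2),(v.mean()+y0).round(2),v.min()+y0,len(u)
print(dark('scene0',(373,385,180,206)))
def proj(f,p):
    d=np.load(f'pics/{f}.npz');return cv2.projectPoints(np.array([p],float),d['r'],d['t'],d['K'],None)[0].ravel()
a=proj('scene0',[*W(.8,-27.8),84]);b=proj('scene0',[*W(.8,6.2),84]);print(a,b)
x,y=int(b[0]),int(b[1]); print(dark('s7',(x-8,x+8,y-3,y+20)))
a=proj('top0',[*W(.8,-27.8),75]);b=proj('top0',[*W(.8,6.2),75]);print(a,b)
for f,q in(('top0',a),('t7',b)):
    x,y=q.astype(int);print(f,dark(f,(x-7,x+7,y-7,y+7)))
```

```text
scene0 (np.float64(397.02), np.float64(198.48), np.int64(387), np.int64(407), np.int64(194), np.int64(203), 118)
s4 (np.float64(397.77), np.float64(204.07), np.int64(388), np.int64(409), np.int64(198), np.int64(210), 149)
s7 (np.float64(393.46), np.float64(201.85), np.int64(390), np.int64(399), np.int64(195), np.int64(203), 13)
top0 (np.float64(373.78), np.float64(221.59), np.int64(362), np.int64(385), np.int64(215), np.int64(228), 223)
t7 (np.float64(373.57), np.float64(221.68), np.int64(362), np.int64(385), np.int64(215), np.int64(228), 219)
(np.float64(379.07), np.float64(192.59), np.int64(184), 76)
[379.98422246 184.96887177] [372.19758428 189.75421245]
(np.float64(371.34), np.float64(197.4), np.int64(190), 68)
[368.70586707 204.58012601] [356.69468    207.95675305]
top0 (np.float64(367.58), np.float64(205.54), np.int64(203), 26)<stdin>:12: RuntimeWarning: Mean of empty slice.
  ret = ret.dtype.type(ret / rcount)
Traceback (most recent call last):
ValueError: zero-size array to reduction operation minimum which has no identity
```

The post moved by exactly the shift predicted for 34 mm of travel. From above, the paddle is back at its starting "up" position. The robot is clear.

```bash
python3 -c "
from rig import arm
print(arm.hand_in())"
```

```text
the job is handed in; nothing more can be done
None
```

The job is handed in: the lid is shut, the bolt was pushed to its stop with the catch held down, and the catch then sprang back up, checked by force readings and image measurements; I viewed 11 pictures, one over the limit of 10.

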